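Show the snap plate to the inspection camera and load it against the fence

ROBOT

A 6-joint arm with a two-finger parallel gripper is mounted at the origin on the work surface. World frame = base frame: x ahead of the robot, y to its left, z up, the work surface at z = 0. Lengths are in m, angles in rad, forces in N, time in s.
With the tool pointing down it reaches from about 0.25 to 0.8 m from the base axis. Payload 3.9 kg.
Tool frame: the origin (TCP) lies midway between the tips of the shut fingers; the grasp point (between the pads) lies 19 mm behind it; z points along the fingers, y is the line along which they close (so a half turn about z gives the same grasp; the last joint's range is limited). The gripper opens to 85 mm and grips with 20 to 120 N. Pads are 22 mm wide; open, the fingers measure 114 mm over their backs; the gripper's body (76 mm by 85 mm) begins 54 mm behind the grasp point. The pads swing forward as they close: fully open they stand 13 mm farther back than shut.
Start: joints at [-1.245, 0.26, -0.138, 1.173, 0, 1.571], TCP at [0.168, -0.497, 0.231] pointing down, gripper open.
Joint ranges: [-2.78, 2.78], [-0.83, 1.72], [-1.28, 1.37], [-1.9, 2.12], [-1.57, 1.48], [-3.14, 3.14]. Speed limits (rad/s): [2.57, 2.57, 3.14, 3.14, 3.14, 3.14].

INTERFACE

Orientations are given as a unit quaternion [x, y, z, w].
In Python, from plant import env gives the robot as it stands. The module is installed in compiled form; this text tells all that it offers.
- The arm moves only by the shell command python3 -m jog 'ROWS' [FORCE]. ROWS is JSON, a list of rows, each an object with "offset": the shift along the world's x, y, z in m, a list of three; "twist": the turn about the world's z in degrees; "gripper": the finger opening in m, from 0 to 0.0854. In form: [{"offset": [x, y, z], "twist": twist, "gripper": gripper}, ...]. A call has 1 to 5 rows; each row shifts and turns the commanded pose from where the row before left it; what a row does not reach is not made up. A row lasts 1/8 s, in which the tool goes at most 62.5 mm and 10.7 degrees, less where a joint would pass 70% of its speed; a pose out of reach is approached as far as the arm can. A call is refused whole if a number of a shift passes 0.0625 or a number of a turn 10.7, either way. A call with a gripper value outside its range is refused whole. The fingers move at their own pace and stop on an object; FORCE is the grip in N (left out, the last holds). Time passes only in rows, so rows that do not move let the fingers close. It gives the time, the measured TCP pose, the force, the opening and the grip force at its end, in the units of the state.
- env.sense(): the state, without advancing time (a new reading comes with each control period).
- env.capture(name): name is "scene" or "side" or "wrist"; returns a dict with "pixels" (480x640x3 uint8, red, green, blue), "range_z" (480x640 float32, m along the optical axis (not along the pixel's ray), 0 where there is no reading), "intrinsics" (3x3 intrinsics, pixels), "cam_to_world" (4x4, takes a point from camera to world coordinates); the wrist camera has in their place "hand_eye" (4x4, takes a point from camera to tool coordinates, whose origin is the TCP and whose axes are the flange's). Camera axes: x right, y down, z forward; pixel columns grow to the right and rows downward; lengths in m; the calibration is good to about 2 mm. The wrist camera is an equidistant fisheye: a pixel r from the principal point sees the ray r / f radians off the axis. A picture is of the moment at which its call begins: read the wrist's pose just before it.
- env.close_job(): hands the job in; it is judged then, once.
The state is a dict: "time_s": time; "joint_pos": joint angles; "joint_velocities": joint speeds; "joint_efforts": joint torques, N m; "ee_pos": TCP position; "ee_rot": TCP orientation; "ft_force": force on the tool from outside, world axes, zero at the start; "ft_torque": the same for the moment, N m; "grip_width": finger opening in m; "gripper_force": force on a finger pad.
Only numpy, scipy, OpenCV 4.12 (cv2) and the standard library are available. Lean on these libraries where they do the work, as an engineer would, in place of code of your own. Each camera call takes 0.05 s, during which the arm holds its last target. There are 200 camera calls.

TASK

Take the sorter plate with the six large snaps, hold it level in view at the pointer's height over the upward-looking inspection camera for two seconds, lengthwise along the camera box. Then lay it on the aluminium loading bed and slide it gently along until you feel its short end meet the steel fence, without pushing the fence out of its setting, and let go. Leave the other plate, the dish, the thread spool and the tape roll where they are.

Things in the scene. Friction and masses are not known exactly. Their poses are not given: they have to be found in the camera images.
- plate6: closed flat sorter plate, 110 (x) x 62 (y) x 18 (z) mm, about 0.14 kg: light-grey frame, clear top, with 6 large dark round snaps (21 mm across, 3 along x by 2); origin at the centre of its underside, x along the 110 mm length, z up. Rigid; grip it across its 62 mm width. This is the one to handle; it lies flat on the table
- plate15: closed flat sorter plate, 110 (x) x 62 (y) x 18 (z) mm, about 0.14 kg: light-grey frame, clear top, with 15 small snaps (13 mm across, 5 by 3); origin at the centre of its underside, x along the 110 mm length, z up. Rigid; grip it across its 62 mm width. Same outline as plate6; not to be handled
- dish: closed round white dish with a grey lid, 68 mm across, 21 mm high; origin at the centre of its underside. Not to be handled
- spool: small empty wooden thread spool standing upright, 36 mm across, 38 mm high, between camera and bed; origin at the centre of its underside. Not to be handled
- tape: ring-shaped cardboard tape roll lying flat, 80 mm outside, 24 mm high; origin at the centre of its underside. Not to be handled
- viewer: fixed camera looking up: grey box 130 (x) x 90 (y) mm, top at z = 60 mm with a round black lens in a white ring at its middle and black index lines along x. Thin steel post at x = 105 mm, 166 mm high, with a thin level pointer, tip at x = 72, z = 160 mm. Foot from x = -90 to 120 mm. Origin under the box's centre at table height, x along its length towards the post
- view_mark (a point): viewing mark: the point in the air straight above the lens, 100 mm above the box's top (160 mm above the table), level with the pointer; the plate's underside centre belongs here. Axes as viewer
- bed: fixed aluminium loading bed, a flat slab 260 (x) x 100 (y) x 12 (z) mm without side walls; origin at the centre of its underside, x along its length towards the fence. The plate lies on its top (z = 12 mm), on the -x side of the fence
- fence: steel fence across the bed, 96 (y) x 12 (x) mm, 27 mm high, a knob behind it. Origin: lower edge of its flat face at mid-width, on the bed's top; axes as the bed's, the face looks to -x. It sits 45 to 65 mm beyond the bed's middle, held by friction: it slides away when pushed with over about 10 N. A seated plate's origin is at x = -55 mm from it

How it is judged:
On the way, in this order (a step that is already met when the one before it is completed fails the run):
1. six-snap plate held 2 s unbroken, underside centre within 10 mm sideways and 8 mm in height of the viewing mark, level within 0.1 rad, its length along the camera box within 0.12 rad (either way) (horizontal distance between plate6 and view_mark below 0.01 m and z of plate6 in the frame of view_mark between -0.008 and 0.008 m and angle between plate6's own z axis and vertical below 0.1 rad and angle between the x axis of plate6 and the x axis of viewer, either way round below 0.12 rad), for 2 s.
2. the plate, flat on the bed (underside within 4 mm of its top), bears against the fence with more than 0.5 N (z of plate6 in the frame of fence between -0.004 and 0.004 m and angle between plate6's own z axis and vertical below 0.06 rad and contact force between plate6 and fence above 0.5 N), for 0.01 s.
At the end, for the whole second after the job is handed in: The plate with six large snaps lies flat and at rest on the bed, released, its short end against the fence (gap at most about 3 mm), square to it within 0.08 rad (4.5 degrees) and centred across the bed within 12 mm (x of plate6 in the frame of fence between -0.0585 and -0.05 m and y of plate6 in the frame of fence between -0.012 and 0.012 m and angle between the x axis of plate6 and the x axis of fence, either way round below 0.08 rad and z of plate6 in the frame of fence between -0.004 and 0.004 m and angle between plate6's own z axis and vertical below 0.06 rad and linear speed of plate6 below 0.01 m/s and contact force between the fingers and plate6 below 0.1 N); the robot touches nothing.
It fails at once if the fence is pushed more than 5 mm from its setting (distance of fence from where it was at the start of the episode above 0.005 m).
It fails at once if the plate is tipped more than 0.35 rad (20 degrees) from level: the snaps would jump their wells (angle between plate6's own z axis and vertical above 0.35 rad).
It fails at once if the plate is dropped: it falls freely with its underside more than 30 mm above the table (height (world z) of plate6 above 0.03 m and contact force between the fingers and plate6 below 0.05 N and linear speed of plate6 above 0.15 m/s).
It fails at once if the other plate, the dish, the spool or the tape roll is moved more than 15 mm (distance of any of plate15, dish, spool, tape from where it was at the start of the episode above 0.015 m).
It also fails if it takes over 64 s, if anything falls off the work surface, if the arm or the gripper's body presses on something with over 40 N, if the wrist force passes 120 N, or if a joint passes its speed limit or range.

## Working session

There is one attempt and no reset: what is moved stays moved. The work goes in short steps, Python scripts to look and compute and a shell command to move; the robot and the scene stay as the last step left them, time stands still between calls to the robot, and variables do not carry over. Pictures are saved under pics/ and viewed, at most 10 in all, crops included, and the job is handed in when it is done.

```bash
mkdir -p pics
python3 - <<'E'
from plant import env
import numpy as np,cv2
for n in("scene","side"):
    c=env.capture(n); np.savez(n+".npz",**c); cv2.imwrite(f"pics/{n}1.png",c["pixels"][:,:,::-1])
    print(n,c["cam_to_world"].round(3).tolist(),c["intrinsics"].tolist())
s=env.sense();print(s["time_s"],s["ee_pos"],s["ee_rot"],s["ft_force"])
E
```

```text
scene [[0.52, 0.641, -0.565, 1.096], [0.854, -0.387, 0.347, -0.361], [0.004, -0.663, -0.749, 0.797], [0.0, 0.0, 0.0, 1.0]] [[437.57295534984684, 0.0, 315.36270970016534], [0.0, 437.57295534984684, 235.61451610570612], [0.0, 0.0, 1.0]]
side [[-0.931, -0.251, 0.264, 0.297], [-0.365, 0.634, -0.682, 0.751], [0.004, -0.732, -0.682, 0.896], [0.0, 0.0, 0.0, 1.0]] [[576.4183747651025, 0.0, 320.6234954780645], [0.0, 576.4183747651025, 246.0541268661665], [0.0, 0.0, 1.0]]
0.1 [ 0.16784367 -0.49677209  0.2305455 ] [ 9.86761556e-01  1.62175327e-01 -1.24764177e-04 -8.83205811e-04] [ 0.4204169  -0.30032695 -0.15850502]
```

View pics/scene1.png

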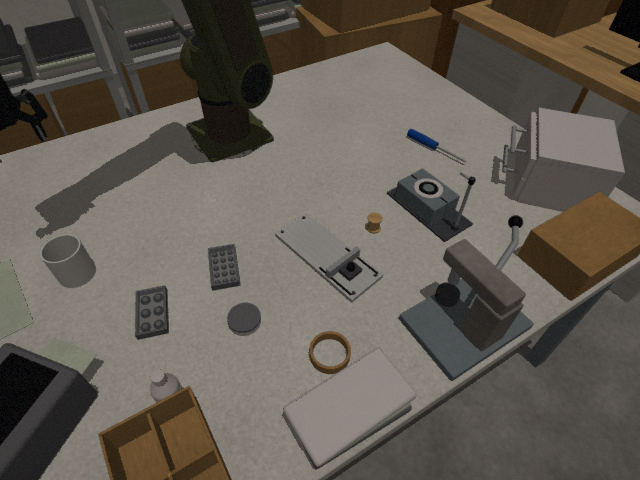

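View pics/side1.png

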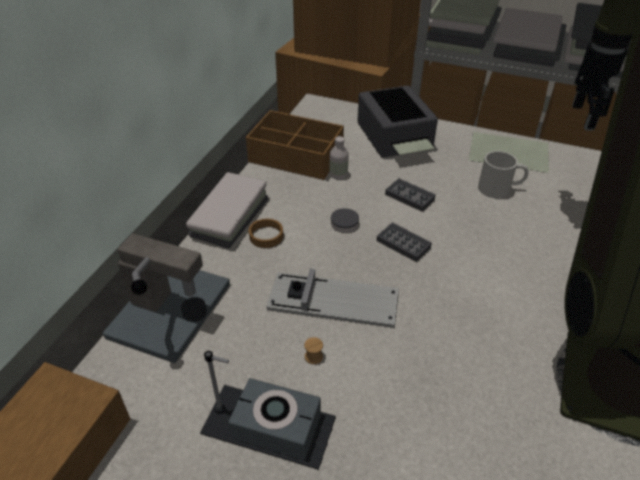

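The scene view shows plate6 at about (152,312) and plate15 at (224,266). The dish is at (244,318), the bed centre at (328,255) with the fence at (343,262), the spool at (374,222), the viewer lens at (428,188) with its post at (465,205), and the tape at (330,352). The side view agrees: plate6 (410,194), plate15 (404,241), bed (335,298), lens (275,408).

```bash
cat > m.py <<'E'
import numpy as np,cv2
def cloud(c):
    K=c["intrinsics"];d=c["range_z"];v,u=np.indices(d.shape)
    p=np.stack([(u-K[0,2])*d/K[0,0],(v-K[1,2])*d/K[1,1],d],-1)
    T=c["cam_to_world"];w=p@T[:3,:3].T+T[:3,3];w[d==0]=np.nan;return w
def rect(w,box,z0,z1,pix=None):
    u0,v0,u1,v1=box;q=w[v0:v1,u0:u1]
    m=((q[...,2]>z0)&(q[...,2]<z1)).astype(np.uint8)
    n,l,st,_=cv2.connectedComponentsWithStats(m);k=1+np.argmax(st[1:,4])
    p=q[l==k]
    r=cv2.minAreaRect((p[:,:2]*1000).astype(np.float32))
    return np.round(r[0],1),np.round(r[1],1),round(r[2],1),len(p),np.median(p[:,2]).round(4)
E
python3 - <<'E'
from m import *
B={"scene":dict(plate6=((125,280,180,345),.011,.03),plate15=((200,238,248,295),.011,.03),dish=((220,295,270,345),.014,.03),tape=((300,325,360,380),.016,.03),
 bed=((265,205,395,305),.006,.017),fence=((310,235,375,290),.033,.044),spool=((360,205,390,240),.03,.045),box=((380,160,475,240),.054,.066),foot=((375,150,480,245),.003,.02),post=((445,160,485,240),.10,.19)),
"side":dict(plate6=((375,170,445,220),.011,.03),plate15=((370,215,440,265),.011,.03),dish=((325,200,365,240),.014,.03),tape=((240,210,295,250),.016,.03),
 bed=((260,260,410,330),.006,.017),fence=((280,262,325,315),.033,.044),spool=((300,332,330,365),.03,.045),box=((210,365,340,465),.054,.066),foot=((195,370,345,470),.003,.02),post=((195,340,240,415),.10,.19))}
for n in B:
    c=dict(np.load(n+".npz"));w=cloud(c)
    for k,(b,a,z) in B[n].items():
        try: print(n,k,*rect(w,b,a,z))
        except Exception as e: print(n,k,e)
E
```

```text
scene plate6 [ 504.6 -396.7] [ 63.6 112.4] 72.9 1444 0.0172
scene plate15 [ 471.7 -220.9] [ 62.3 115.5] 71.5 1124 0.0173
scene dish [ 622.7 -239.6] [67.  66.4] 62.9 783 0.0213
scene tape [ 775.6 -129. ] [77.4 79.8] 56.3 461 0.0232
scene bed [560.8  -1.1] [263.1 103.5] 11.3 3328 0.0121
scene fence [613.6   8.8] [13.  95.1] 11.5 221 0.0382
scene spool [546.6 144.1] [34.3 34.5] 31.1 129 0.038
scene box [550.1 303.9] [131.3  93.3] 4.6 1341 0.0606
scene foot [564.  307.3] [214.8 111.3] 4.3 1044 0.0068
scene post [642.2 313.5] [16.7 39.5] 84.4 147 0.1577
side plate6 [ 502.4 -396.8] [ 72.  114.3] 72.4 750 0.0164
side plate15 [ 471.1 -220.4] [ 69.4 112.1] 69.4 995 0.0164
side dish [ 621.3 -238.9] [66.8 71.3] 33.4 463 0.0202
side tape [ 774.4 -128.5] [78.3 82.1] 25.7 286 0.0215
side bed [560.4  -0.6] [260.3 106.8] 11.4 4247 0.0112
side fence [611.5   9.1] [12.4 99. ] 10.7 218 0.0375
side spool [544.8 145. ] [33.9 35.7] 61.2 245 0.0372
side box [548.  304.8] [130.8  92.8] 3.6 3956 0.0597
side foot [562.8 306.3] [210.7 102.5] 4.3 2548 0.0059
side post [639.6 314. ] [14. 39.] 87.2 250 0.1599
```

Both views agree. In mm and degrees:
- **plate6:** (503.5, -396.7), yaw -17.2
- **viewer:** (549, 304.3), yaw 4.3
- **bed:** yaw 11.3
- **fence centre:** (612.5, 9), so the seated plate centre should be about (552.8, -3)

The tool's y line is at 108.7°. I turn +144° rather than -36° to keep joint 6 inside its range, and check the joint's sign on the first call.

```bash
python3 -m jog '[{"offset":[0.022,0.0067,-0.006],"twist":9.6,"gripper":0.0854},{"offset":[0.022,0.0067,-0.006],"twist":9.6,"gripper":0.0854},{"offset":[0.022,0.0067,-0.006],"twist":9.6,"gripper":0.0854},{"offset":[0.022,0.0067,-0.006],"twist":9.6,"gripper":0.0854},{"offset":[0.022,0.0067,-0.006],"twist":9.6,"gripper":0.0854}]' 40
cat > st.py <<'E'
from plant import env
import numpy as np
from scipy.spatial.transform import Rotation as R
s=env.sense();y=R.from_quat(s["ee_rot"]).as_matrix()[:,1]
print("t",round(s["time_s"],2),"p",(s["ee_pos"]*1000).round(1),"yline",np.degrees(np.arctan2(y[1],y[0])).round(2),"j",np.round(s["joint_pos"],2),"F",np.round(s["ft_force"],2),"w",s["grip_width"],"g",s["gripper_force"])
E
python3 st.py
```

```text
time_s: 0.72
ee_pos: [0.2785, -0.4633, 0.2006]
ee_rot: [0.834, 0.552, 0.0, -0.001]
ft_force: [-0.2, -0.5, -0.3]
grip_width: 0.0854
gripper_force: 0.0
t 0.72 p [ 278.5 -463.3  200.6] yline -23.02 j [-1.03  0.3  -0.16  1.11 -0.    0.94] F [-0.23 -0.45 -0.29] w 0.08539338424576111 g 0.0
```

```bash
for i in 1 ; do python3 -m jog '[{"offset":[0.0225,0.0067,-0.010],"twist":9.6},{"offset":[0.0225,0.0067,-0.010],"twist":9.6},{"offset":[0.0225,0.0067,-0.010],"twist":9.6},{"offset":[0.0225,0.0067,-0.010],"twist":9.6},{"offset":[0.0225,0.0067,-0.010],"twist":9.6}]'; done; python3 -m jog '[{"offset":[0.0225,0.0067,-0.010],"twist":9.6},{"offset":[0.0225,0.0067,-0.010],"twist":9.6},{"offset":[0.0225,0.0067,-0.010],"twist":9.6},{"offset":[0.0225,0.0067,-0.010],"twist":9.6},{"offset":[0.0225,0.0067,-0.010],"twist":9.4}]'; python3 st.py
python3 - <<'E'
from plant import env
import cv2
c=env.capture("wrist");cv2.imwrite("pics/w1.png",c["pixels"][:,:,::-1])
E
```

```text
t 0.72 p [ 278.5 -463.3  200.6] yline -23.02 j [-1.03  0.3  -0.16  1.11 -0.    0.94] F [-0.23 -0.45 -0.29] w 0.08539338424576111 g 0.0$[0]: bad value
$[0]: bad value
```

View pics/w1.png

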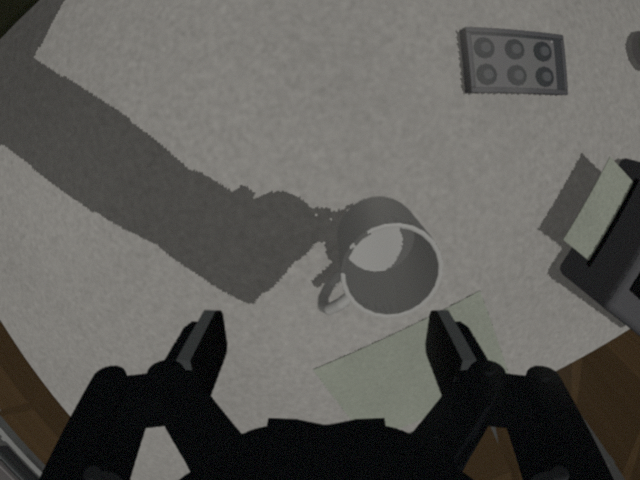

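The wrist view shows a mug right under the tool at (390,255) and plate6, with its six snaps, at (513,60). The two calls were refused because every row needs a gripper value. I'll stay high until past the mug, then descend.

```bash
python3 -m jog '[{"offset":[0.0225,0.0067,0],"twist":9.6,"gripper":0.0854},{"offset":[0.0225,0.0067,0],"twist":9.6,"gripper":0.0854},{"offset":[0.0225,0.0067,0],"twist":9.6,"gripper":0.0854},{"offset":[0.0225,0.0067,0],"twist":9.6,"gripper":0.0854},{"offset":[0.0225,0.0067,0],"twist":9.6,"gripper":0.0854}]' && python3 -m jog '[{"offset":[0.0225,0.0067,0],"twist":9.6,"gripper":0.0854},{"offset":[0.0225,0.0067,0],"twist":9.6,"gripper":0.0854},{"offset":[0.0225,0.0067,-0.01],"twist":9.6,"gripper":0.0854},{"offset":[0.0225,0.0067,-0.03],"twist":9.6,"gripper":0.0854},{"offset":[0.0225,0.0067,-0.04],"twist":9.4,"gripper":0.0854}]'; python3 st.py
python3 - <<'E'
from plant import env
import cv2
c=env.capture("wrist");cv2.imwrite("pics/w2.png",c["pixels"][:,:,::-1])
E
```

```text
time_s: 1.4
ee_pos: [0.3907, -0.43, 0.2009]
ee_rot: [0.538, 0.843, 0.0, -0.001]
ft_force: [0.3, -0.2, 0.8]
grip_width: 0.0857
gripper_force: 0.0
time_s: 2.02
ee_pos: [0.5041, -0.3974, 0.1212]
ee_rot: [0.15, 0.989, -0.001, 0.001]
ft_force: [0.7, -1.6, -0.0]
grip_width: 0.0854
gripper_force: 0.0
t 2.02 p [ 504.1 -397.4  121.2] yline 72.69 j [-0.67  0.52 -0.03  1.02 -0.   -0.37] F [ 0.71 -1.61 -0.01] w 0.0854444313971295 g 0.0
```

View pics/w2.png

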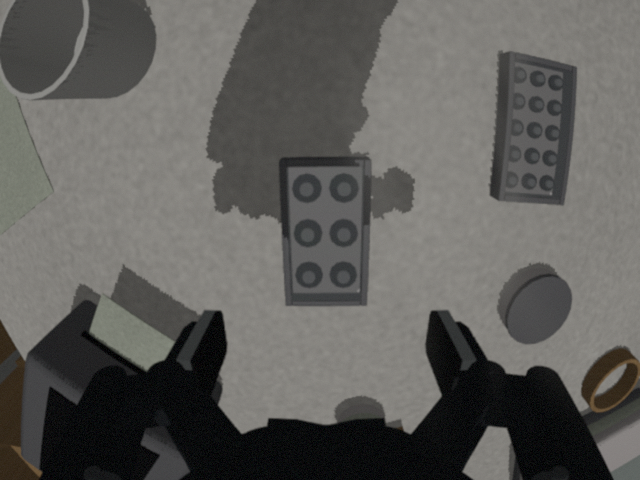

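plate6 is square between the fingers: centre about (325,230), finger mid-line about 325. Descending.

```bash
python3 -m jog '[{"offset":[0,0,-0.045],"twist":0,"gripper":0.0854},{"offset":[0,0,-0.04],"twist":0,"gripper":0.0854},{"offset":[0,0,-0.024],"twist":0,"gripper":0.0854},{"offset":[0,0,-0.01],"twist":0,"gripper":0.0854},{"offset":[0,0,0],"twist":0,"gripper":0.0854}]'; python3 st.py
```

```text
time_s: 2.7
ee_pos: [0.5025, -0.3968, 0.002]
ee_rot: [0.153, 0.988, 0.0, -0.001]
ft_force: [-0.4, -0.1, -0.2]
grip_width: 0.0853
gripper_force: 0.0
t 2.7 p [ 502.5 -396.8    2. ] yline 72.41 j [-0.67  0.62 -0.18  0.77 -0.   -0.36] F [-0.43 -0.11 -0.24] w 0.08529576574375014 g 0.0
```

```bash
python3 -m jog '[{"offset":[0,0,-0.002],"twist":0,"gripper":0.066},{"offset":[0,0,0],"twist":0,"gripper":0.066},{"offset":[0,0,0],"twist":0,"gripper":0.055},{"offset":[0,0,0],"twist":0,"gripper":0.05},{"offset":[0,0,0],"twist":0,"gripper":0.05}]' 40;python3 -m jog '[{"offset":[0,0,0],"twist":0,"gripper":0.05},{"offset":[0,0,0.003],"twist":0,"gripper":0.05},{"offset":[0,0,0.01],"twist":0,"gripper":0.05},{"offset":[0,0,0.02],"twist":0,"gripper":0.05},{"offset":[0,0,0],"twist":0,"gripper":0.05}]'; python3 st.py
```

```text
time_s: 3.32
ee_pos: [0.5038, -0.3975, 0.0017]
ee_rot: [0.152, 0.988, -0.001, 0.001]
ft_force: [-0.8, 0.8, 5.1]
grip_width: 0.0607
gripper_force: 45.0
time_s: 3.95
ee_pos: [0.5043, -0.3979, 0.0351]
ee_rot: [0.152, 0.988, -0.001, 0.002]
ft_force: [-0.2, -0.8, -1.7]
grip_width: 0.0605
gripper_force: 44.3
t 3.95 p [ 504.3 -397.9   35.1] yline 72.47 j [-0.67  0.59 -0.15  0.83  0.   -0.36] F [-0.17 -0.76 -1.72] w 0.060516624291564375 g 44.292540550231934
```

```bash
python3 -m jog '[{"offset":[0,0,0.02],"twist":1.5,"gripper":0.05},{"offset":[0.003,0.02,0.03],"twist":1.5,"gripper":0.05},{"offset":[0.004,0.03,0.035],"twist":1.5,"gripper":0.05},{"offset":[0.004,0.045,0.04],"twist":1.5,"gripper":0.05},{"offset":[0.004,0.05,0.04],"twist":1.5,"gripper":0.05}]' && python3 -m jog '[{"offset":[0.003,0.053,0],"twist":1.5,"gripper":0.05},{"offset":[0.003,0.053,0],"twist":1.5,"gripper":0.05},{"offset":[0.003,0.053,0],"twist":1.5,"gripper":0.05},{"offset":[0.003,0.053,0],"twist":1.5,"gripper":0.05},{"offset":[0.003,0.053,0],"twist":1.5,"gripper":0.05}]' && python3 -m jog '[{"offset":[0.003,0.05,0],"twist":1.3,"gripper":0.05},{"offset":[0.003,0.05,0],"twist":1.3,"gripper":0.05},{"offset":[0.003,0.05,0],"twist":1.3,"gripper":0.05},{"offset":[0.003,0.04,0],"twist":1.3,"gripper":0.05},{"offset":[0.003,0.035,0],"twist":1.3,"gripper":0.05}]'; python3 st.py
```

```text
time_s: 4.58
ee_pos: [0.5177, -0.2521, 0.1977]
ee_rot: [0.088, 0.996, 0.0, -0.0]
ft_force: [0.8, -0.8, -1.8]
grip_width: 0.0607
gripper_force: 44.3
time_s: 5.2
ee_pos: [0.5325, 0.0135, 0.1967]
ee_rot: [0.022, 1.0, -0.0, -0.0]
ft_force: [0.1, -0.7, -1.9]
grip_width: 0.0609
gripper_force: 44.2
time_s: 5.82
ee_pos: [0.5475, 0.2384, 0.1964]
ee_rot: [-0.035, 0.999, -0.0, -0.0]
ft_force: [-0.3, -0.5, -1.2]
grip_width: 0.0609
gripper_force: 44.2
t 5.83 p [547.5 238.4 196.4] yline 94.06 j [ 0.41  0.4  -0.02  1.15  0.    0.34] F [-0.27 -0.52 -1.21] w 0.06091178764774776 g 44.246347546577454
```

```bash
python3 -m jog '[{"offset":[0.0015,0.03,0],"twist":0.2,"gripper":0.05},{"offset":[0,0.022,0],"twist":0,"gripper":0.05},{"offset":[0,0.014,-0.01],"twist":0,"gripper":0.05},{"offset":[0,0,-0.015],"twist":0,"gripper":0.05},{"offset":[0,0,-0.01],"twist":0,"gripper":0.05}]'; python3 st.py
python3 - <<'E'
from plant import env
import cv2
from m import *
for n in("scene","side"):
    c=env.capture(n);w=cloud(c);cv2.imwrite(f"pics/{n}2.png",c["pixels"][:,:,::-1])
    b=np.isfinite(w[...,2])&(abs(w[...,0]-.549)<.075)&(abs(w[...,1]-.304)<.06)
    z=w[...,2]
    m=(b&(z>.155)&(z<.185)).astype(np.uint8)
    print(n,cv2.minAreaRect((w[m>0][:,:2]*1000).astype(np.float32)),np.percentile(z[m>0],[2,10,50,90,98]).round(3))
    np.savez(n+"2.npz",**c)
E
```

```text
time_s: 6.45
ee_pos: [0.5485, 0.3014, 0.1603]
ee_rot: [-0.036, 0.999, -0.001, -0.001]
ft_force: [0.6, -0.3, -1.2]
grip_width: 0.0608
gripper_force: 44.2
t 6.45 p [548.5 301.4 160.3] yline 94.12 j [ 0.5   0.47 -0.01  1.1  -0.    0.43] F [ 0.61 -0.31 -1.25] w 0.06084461121272214 g 44.248371720314026
scene ((558.36376953125, 299.9874267578125), (89.3919906616211, 123.99179077148438), 79.24459075927734) [0.161 0.164 0.176 0.178 0.182]
side ((556.5028686523438, 307.6495056152344), (132.80677795410156, 80.33332061767578), 8.248979568481445) [0.159 0.166 0.174 0.176 0.18 ]
```

View pics/scene2.png

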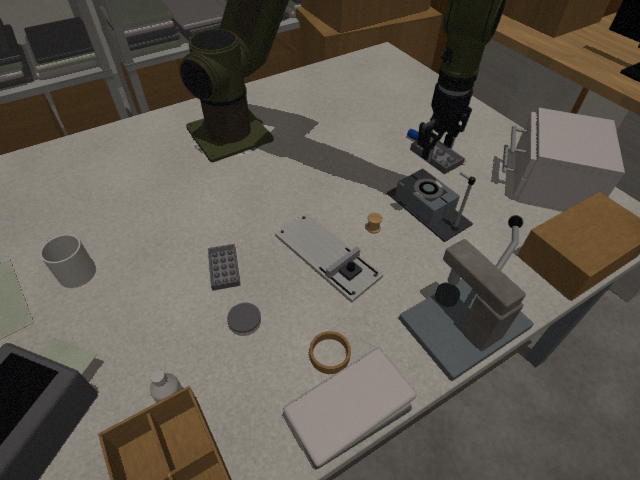

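View pics/side2.png

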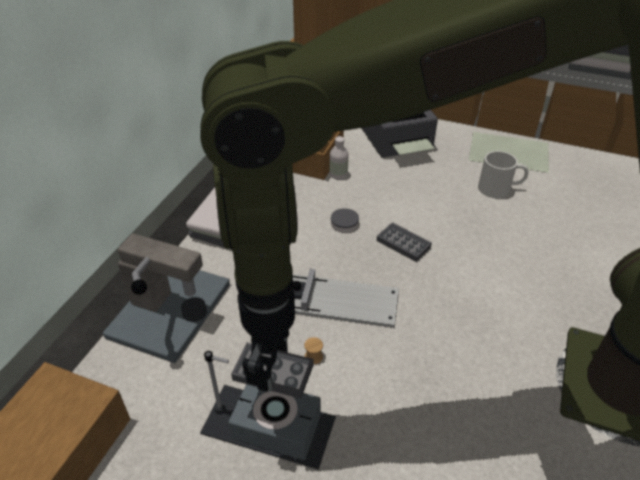

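Both views show plate6 level above the lens: scene (440,155), side (272,368). It is held clear of the pointer at side (218,358). I check its position in the viewer's axes.

Run:
```python
from m import *
a=np.radians(4.2);R=np.array([[np.cos(a),np.sin(a)],[-np.sin(a),np.cos(a)]])
for n in("scene2","side2"):
    w=cloud(dict(np.load(n+".npz")));w=w[np.isfinite(w[...,2])]
    q=np.c_[(w[:,:2]-[.549,.3043])@R.T*1000,w[:,2]*1000]
    q=q[(abs(q[:,0])<68)&(abs(q[:,1])<60)&(q[:,2]>168)&(q[:,2]<182)]
    for s in(-1,1):
        e=q[(abs(q[:,1])<24)&(q[:,0]*s>25)]
        if len(e): print(n,"end",s,np.percentile(e[:,0]*s,[96,100]).round(1),"z",np.median(e[:,2]).round(1))
        for t in(-1,1):
            e=q[(q[:,0]*s>20)&(q[:,0]*s<50)&(q[:,1]*t>0)]
            if len(e): print("   side",t,"at end",s,np.percentile(e[:,1]*t,[96,100]).round(1),len(e))
```

```text
scene2 end -1 [53.4 54.6] z 177.0
   side -1 at end -1 [34.  34.4] 72
   side 1 at end -1 [27.1 27.8] 21
scene2 end 1 [55.1 56.3] z 176.2
   side -1 at end 1 [32.8 34.5] 158
   side 1 at end 1 [27.8 28.9] 108
side2 end -1 [56.2 56.9] z 174.7
   side -1 at end -1 [32.2 34.3] 375
   side 1 at end -1 [28.8 30.2] 380
side2 end 1 [52.4 53.7] z 174.2
   side -1 at end 1 [30.5 32.4] 106
   side 1 at end 1 [29.7 30.4] 148
```

The plate is centred in x, about 2.5 mm low in y and 1 mm low in z. I correct both and hold.

```bash
H='' ; python3 -m jog '[{"offset":[0,0.0025,0.001],"twist":0,"gripper":0.05},{"offset":[0,0,0],"twist":0,"gripper":0.05},{"offset":[0,0,0],"twist":0,"gripper":0.05},{"offset":[0,0,0],"twist":0,"gripper":0.05},{"offset":[0,0,0],"twist":0,"gripper":0.05}]' >/dev/null; for i in 1 2 3 4; do python3 -m jog '[{"offset":[0,0,0],"twist":0,"gripper":0.05},{"offset":[0,0,0],"twist":0,"gripper":0.05},{"offset":[0,0,0],"twist":0,"gripper":0.05},{"offset":[0,0,0],"twist":0,"gripper":0.05},{"offset":[0,0,0],"twist":0,"gripper":0.05}]'>/dev/null; done; python3 st.py
```

```text
t 9.68 p [549.4 305.3 163.3] yline 94.17 j [0.51 0.47 0.   1.1  0.   0.43] F [-0.53  0.58 -0.59] w 0.06082433113639156 g 44.252960085868835
```

```bash
python3 -m jog '[{"offset":[0,0,0.02],"twist":0,"gripper":0.05},{"offset":[0,0,0.02],"twist":0,"gripper":0.05},{"offset":[-0.002,-0.02,0],"twist":0,"gripper":0.05},{"offset":[-0.002,-0.035,0],"twist":0,"gripper":0.05},{"offset":[-0.003,-0.045,0],"twist":0,"gripper":0.05}]' && python3 -m jog '[{"offset":[-0.003,-0.05,0],"twist":1.4,"gripper":0.05},{"offset":[-0.003,-0.05,0],"twist":1.4,"gripper":0.05},{"offset":[-0.003,-0.045,0],"twist":1.4,"gripper":0.05},{"offset":[-0.003,-0.035,0],"twist":1.4,"gripper":0.05},{"offset":[-0.002,-0.02,0],"twist":1.4,"gripper":0.05}]' && python3 -m jog '[{"offset":[0,-0.013,-0.03],"twist":0,"gripper":0.05},{"offset":[0,0,-0.05],"twist":0,"gripper":0.05},{"offset":[0,0,-0.04],"twist":0,"gripper":0.05},{"offset":[0,0,-0.02],"twist":0,"gripper":0.05},{"offset":[0,0,-0.01],"twist":0,"gripper":0.05}]'; for i in 1 2 3 4; do python3 st.py
python3 - <<'E'
from plant import env
env.capture("side")
E
done
```

```text
time_s: 10.3
ee_pos: [0.5416, 0.2036, 0.2022]
ee_rot: [-0.037, 0.999, -0.0, -0.001]
ft_force: [1.0, -0.4, -0.9]
grip_width: 0.0607
gripper_force: 44.3
time_s: 10.92
ee_pos: [0.5266, 0.0025, 0.2024]
ee_rot: [-0.096, 0.995, -0.0, -0.001]
ft_force: [-0.6, -0.5, -2.0]
grip_width: 0.0612
gripper_force: 44.3
time_s: 11.55
ee_pos: [0.526, -0.0085, 0.0514]
ee_rot: [-0.097, 0.995, 0.0, -0.002]
ft_force: [-0.9, -0.2, -1.5]
grip_width: 0.0609
gripper_force: 44.2
t 11.55 p [526.   -8.5  51.4] yline 101.12 j [-0.02  0.41 -0.43  0.74 -0.   -0.21] F [-0.94 -0.22 -1.54] w 0.06092504780033646 g 44.222100377082825
t 11.6 p [526.2  -8.3  51.1] yline 101.13 j [-0.02  0.41 -0.43  0.74 -0.   -0.21] F [ 0.22 -0.12 -1.88] w 0.060993990587585305 g 44.22371506690979
t 11.65 p [526.9  -8.2  52.2] yline 101.13 j [-0.02  0.41 -0.43  0.74 -0.   -0.21] F [-0.25 -0.28 -0.69] w 0.06071013761103127 g 44.2224383354187
t 11.7 p [527.9  -8.1  53.2] yline 101.14 j [-0.02  0.41 -0.43  0.74 -0.   -0.21] F [-0.2   0.33 -1.  ] w 0.060708128514001286 g 44.227851033210754
```

```bash
python3 -m jog '[{"offset":[0,0,-0.015],"twist":0.2,"gripper":0.05},{"offset":[0,0,-0.012],"twist":0,"gripper":0.05},{"offset":[0,0,-0.006],"twist":0,"gripper":0.05},{"offset":[0,0,0],"twist":0,"gripper":0.05}]'; python3 st.py
cat > b.py <<'E'
from plant import env
from m import *
import sys
c0=dict(np.load("scene.npz"))
a=np.radians(11.3);R=np.array([[np.cos(a),np.sin(a)],[-np.sin(a),np.cos(a)]])
for n in("scene","side"):
    c=env.capture(n);np.savez(n+"3.npz",**c);cv2.imwrite(f"pics/{sys.argv[1]}_{n}.png",c["pixels"][150:350,180:480,::-1])
    w=cloud(c);w=w[np.isfinite(w[...,2])]
    q=np.c_[(w[:,:2]-[.5606,-.0008])@R.T*1000,w[:,2]*1000]   # bed frame
    f=q[(q[:,0]>35)&(q[:,0]<75)&(abs(q[:,1])<52)&(q[:,2]>33)&(q[:,2]<44)]
    print(n,"fence u",np.percentile(f[:,0],[0,3,50,97]).round(1),"v",np.percentile(f[:,1],[1,99]).round(1))
    p=q[(abs(q[:,1])<45)&(q[:,2]>24)&(q[:,2]<46)&(q[:,0]<90)]
    for s in(-1,1):
        e=p[(abs(p[:,1])<22)&((p[:,0]+33)*s>25)&(p[:,0]<48)&(p[:,2]<39)]
        if len(e):print("  end",s,np.percentile(e[:,0],[0,4,96,100]).round(1),"z",np.median(e[:,2]).round(1))
        for t in(-1,1):
            e=p[((p[:,0]+33)*s>20)&((p[:,0]+33)*s<48)&(p[:,1]*t>10)&(p[:,2]<39)]
            if len(e):print("  side",t,"end",s,np.percentile(e[:,1],[0,4,96,100]).round(1),len(e))
E
python3 b.py b1
```

```text
time_s: 12.25
ee_pos: [0.5277, -0.0076, 0.0195]
ee_rot: [-0.099, 0.995, 0.0, -0.001]
ft_force: [-0.1, 0.3, -0.6]
grip_width: 0.0606
gripper_force: 44.3
t 12.25 p [527.7  -7.6  19.5] yline 101.37 j [-0.01  0.45 -0.47  0.66 -0.   -0.21] F [-0.08  0.3  -0.55] w 0.060643436749515243 g 44.266507029533386
scene fence u [46.7 47.8 55.2 72.4] v [-48.6  45.6]
  end -1 [-78.1 -76.8 -59.5 -59.2] z 35.4
  side -1 end -1 [-10.3 -10.3 -10.3 -10.3] 1
  side 1 end -1 [13.  13.2 29.7 30.4] 15
  end 1 [-7.9 -6.  23.3 47.9] z 35.2
  side -1 end 1 [-30.7 -30.4 -12.1 -10.3] 105
  side 1 end 1 [10.2 10.5 31.3 33.8] 92
side fence u [45.6 46.1 52.4 73. ] v [-46.4  48.8]
  end -1 [-88.2 -86.6 -59.4 -58.1] z 35.2
  side -1 end -1 [-31.1 -29.5 -11.1 -10.1] 102
  side 1 end -1 [10.  11.5 32.8 34.6] 164
  end 1 [-7.9 -6.8 46.5 47.6] z 34.8
  side -1 end 1 [-30.3 -28.7 -11.1 -10.3] 83
  side 1 end 1 [10.1 10.9 33.4 35.3] 165
```

Plate is centred on the bed within 2 mm, its front end at u≈22 mm, the fence face at u≈46.7, and its underside about 6 mm above the bed. I lower it by feel.

```bash
python3 -m jog '[{"offset":[0,0,-0.003],"twist":0,"gripper":0.05},{"offset":[0,0,-0.001],"twist":0,"gripper":0.05},{"offset":[0,0,0],"twist":0,"gripper":0.05}]' && python3 -m jog '[{"offset":[0,0,-0.0007],"twist":0,"gripper":0.05},{"offset":[0,0,0],"twist":0,"gripper":0.05}]' && python3 -m jog '[{"offset":[0,0,-0.0007],"twist":0,"gripper":0.05},{"offset":[0,0,0],"twist":0,"gripper":0.05}]'&& python3 -m jog '[{"offset":[0,0,-0.0007],"twist":0,"gripper":0.05},{"offset":[0,0,0],"twist":0,"gripper":0.05}]'
```

```text
time_s: 12.72
ee_pos: [0.5284, -0.0077, 0.0163]
ee_rot: [-0.099, 0.995, -0.0, 0.0]
ft_force: [0.2, 0.4, -0.7]
grip_width: 0.061
gripper_force: 44.3
time_s: 12.98
ee_pos: [0.5284, -0.0077, 0.0156]
ee_rot: [-0.099, 0.995, -0.0, 0.0]
ft_force: [-0.3, -0.9, -0.4]
grip_width: 0.061
gripper_force: 44.3
time_s: 13.22
ee_pos: [0.5284, -0.0077, 0.0148]
ee_rot: [-0.099, 0.995, 0.0, -0.0]
ft_force: [0.0, -0.4, -1.5]
grip_width: 0.0606
gripper_force: 44.3
time_s: 13.48
ee_pos: [0.5284, -0.0077, 0.0141]
ee_rot: [-0.099, 0.995, 0.0, -0.0]
ft_force: [0.2, 0.4, -1.5]
grip_width: 0.0608
gripper_force: 44.3
```

```bash
for i in 1; do python3 -m jog '[{"offset":[0,0,-0.0007],"twist":0,"gripper":0.05},{"offset":[0,0,0],"twist":0,"gripper":0.05}]' | sed -n '2p;4p'; python3 -m jog '[{"offset":[0,0,-0.0007],"twist":0,"gripper":0.05},{"offset":[0,0,0],"twist":0,"gripper":0.05}]' | sed -n '2p;4p'; done
```

```text
ee_pos: [0.5285, -0.0077, 0.0137]
ft_force: [-0.2, 1.2, 1.8]
ee_pos: [0.5285, -0.0077, 0.0137]
ft_force: [-2.9, -0.3, 7.6]
```

Contact felt (about 9 N). I ease off slightly, then slide along the bed (11.3°): 18 mm first, then fine steps.

```bash
python3 -m jog '[{"offset":[0,0,-0],"twist":0,"gripper":0.05},{"offset":[0,0,0.0006],"twist":0,"gripper":0.05},{"offset":[0,0,0],"twist":0,"gripper":0.05}]' | sed -n '2p;4p'; python3 -m jog '[{"offset":[0.002,0.0004,0],"twist":0,"gripper":0.05},{"offset":[0.004,0.0008,0],"twist":0,"gripper":0.05},{"offset":[0.004,0.0008,0],"twist":0,"gripper":0.05},{"offset":[0.004,0.0008,0],"twist":0,"gripper":0.05},{"offset":[0.0037,0.0007,0],"twist":0,"gripper":0.05}]' | sed -n '2p;4p';python3 -m jog '[{"offset":[0,0,0],"twist":0,"gripper":0.05},{"offset":[0,0,0],"twist":0,"gripper":0.05}]' | sed -n '2p;4p'; python3 b.py b2 | grep -v side
```

```text
ee_pos: [0.5285, -0.0077, 0.0137]
ft_force: [-1.6, 1.0, 5.3]
ee_pos: [0.5424, -0.0049, 0.0136]
ft_force: [-9.8, -1.7, 14.3]
ee_pos: [0.5435, -0.0047, 0.0137]
ft_force: [-7.1, -1.9, 11.1]
scene fence u [46.3 47.8 55.2 72.2] v [-48.3  46.1]
  end -1 [-62. -62. -62. -62.] z 27.3
  end 1 [-7.7 -5.3 38.8 48. ] z 29.6
  end -1 [-72.6 -72.  -58.5 -58. ] z 28.6
  end 1 [ 2.4  6.  46.5 47.8] z 28.9
```

The 7 N drag is bed friction from pressing down, and the fence hasn't moved. I relieve the downward load first so that fence contact can be felt.

```bash
python3 -m jog '[{"offset":[0,0,0.0007],"twist":0,"gripper":0.05},{"offset":[0,0,0],"twist":0,"gripper":0.05}]' | sed -n '2p;4p';python3 -m jog '[{"offset":[0,0,0.0005],"twist":0,"gripper":0.05},{"offset":[0,0,0],"twist":0,"gripper":0.05}]' | sed -n '2p;4p'; python3 -m jog '[{"offset":[0.001,0.0002,0],"twist":0,"gripper":0.05},{"offset":[0.001,0.0002,0],"twist":0,"gripper":0.05},{"offset":[0,0,0],"twist":0,"gripper":0.05}]' | sed -n '2p;4p'
```

```text
ee_pos: [0.5465, -0.0041, 0.0138]
ft_force: [-0.9, -0.4, -0.4]
ee_pos: [0.5462, -0.0041, 0.0144]
ft_force: [-0.1, 0.6, -0.9]
ee_pos: [0.5484, -0.0037, 0.0146]
ft_force: [0.3, -0.3, -0.9]
```

```bash
python3 -m jog '[{"offset":[0.001,0.0002,-0.0002],"twist":0,"gripper":0.05},{"offset":[0,0,0],"twist":0,"gripper":0.05}]' | sed -n '2p;4p';python3 -m jog '[{"offset":[0.001,0.0002,0],"twist":0,"gripper":0.05},{"offset":[0,0,0],"twist":0,"gripper":0.05}]' | sed -n '2p;4p'; python3 -m jog '[{"offset":[0.0005,0.0001,0],"twist":0,"gripper":0.05},{"offset":[0,0,0],"twist":0,"gripper":0.05}]' | sed -n '2p;4p'
```

```text
ee_pos: [0.5493, -0.0036, 0.0144]
ft_force: [-0.0, -0.2, -2.0]
ee_pos: [0.5503, -0.0034, 0.0144]
ft_force: [0.4, 0.1, -2.0]
ee_pos: [0.5507, -0.0033, 0.0144]
ft_force: [0.8, 0.1, -1.0]
```

```bash
python3 -m jog '[{"offset":[0.0005,0.0001,0],"twist":0,"gripper":0.05},{"offset":[0,0,0],"twist":0,"gripper":0.05}]' | sed -n '2p;4p';python3 -m jog '[{"offset":[0.0004,0.0001,0],"twist":0,"gripper":0.05},{"offset":[0,0,0],"twist":0,"gripper":0.05}]' | sed -n '2p;4p'; python3 -m jog '[{"offset":[0.0004,0.0001,0],"twist":0,"gripper":0.05},{"offset":[0,0,0],"twist":0,"gripper":0.05}]' | sed -n '2p;4p'
```

```text
ee_pos: [0.5512, -0.0032, 0.0144]
ft_force: [0.1, -0.3, -1.0]
ee_pos: [0.5515, -0.003, 0.0144]
ft_force: [-0.1, 0.6, -0.9]
ee_pos: [0.5519, -0.003, 0.0144]
ft_force: [0.2, -0.1, -0.8]
```

```bash
python3 -m jog '[{"offset":[0.0004,0.0001,0],"twist":0,"gripper":0.05},{"offset":[0,0,0],"twist":0,"gripper":0.05}]' | sed -n '2p;4p';python3 -m jog '[{"offset":[0.0004,0.0001,0],"twist":0,"gripper":0.05},{"offset":[0,0,0],"twist":0,"gripper":0.05}]' | sed -n '2p;4p'
```

```text
ee_pos: [0.5519, -0.003, 0.0143]
ft_force: [-1.3, 0.1, -0.7]
ee_pos: [0.5519, -0.0029, 0.0142]
ft_force: [-2.3, -0.6, -0.3]
```

```bash
python3 b.py b3 | grep -v side; python3 st.py
```

```text
scene fence u [36.9 47.7 55.4 72.2] v [-48.2  45.8]
  end 1 [-7.8 -4.9 41.8 47.9] z 30.2
  end -1 [-64.2 -63.9 -58.4 -58.1] z 30.0
  end 1 [10.6 13.6 46.4 47.8] z 29.6
t 18.3 p [551.9  -2.9  14.2] yline 101.35 j [-0.01  0.49 -0.41  0.67 -0.   -0.2 ] F [-3.27 -0.9  -0.33] w 0.06123425700492371 g 44.39058780670166
```

TCP stalls at x=551.9 with about 3 N against it and the fence unmoved, so the plate has met the fence. I set it down the last 0.5 mm, release, and rise.

```bash
python3 -m jog '[{"offset":[0,0,-0.0004],"twist":0,"gripper":0.05},{"offset":[0,0,-0.0003],"twist":0,"gripper":0.05},{"offset":[0,0,0],"twist":0,"gripper":0.05}]' | sed -n '2p;4p'; python3 -m jog '[{"offset":[0,0,0],"twist":0,"gripper":0.064},{"offset":[0,0,0],"twist":0,"gripper":0.072},{"offset":[0,0,0],"twist":0,"gripper":0.0854},{"offset":[0,0,0],"twist":0,"gripper":0.0854},{"offset":[0,0,0],"twist":0,"gripper":0.0854}]'; python3 -m jog '[{"offset":[0,0,0.01],"twist":0,"gripper":0.0854},{"offset":[0,0,0.03],"twist":0,"gripper":0.0854},{"offset":[0,0,0.05],"twist":0,"gripper":0.0854},{"offset":[0,0,0.05],"twist":0,"gripper":0.0854},{"offset":[0,0,0.05],"twist":0,"gripper":0.0854}]'; python3 -m jog '[{"offset":[-0.04,0,0.03],"twist":0,"gripper":0.0854},{"offset":[-0.05,0,0.03],"twist":0,"gripper":0.0854},{"offset":[-0.05,0,0],"twist":0,"gripper":0.0854},{"offset":[-0.04,0,0],"twist":0,"gripper":0.0854},{"offset":[0,0,0],"twist":0,"gripper":0.0854}]' | sed -n 2p; python3 b.py b4
python3 - <<'E'
from m import *
for n,b in(("scene3",(265,205,395,305)),("side3",(260,260,410,330))):
    w=cloud(dict(np.load(n+".npz")))
    try: print(rect(w,b,.0255,.0325))
    except Exception as e: print(e)
E
```

```text
ee_pos: [0.5519, -0.0029, 0.0137]
ft_force: [-4.1, -1.6, 3.7]
time_s: 19.3
ee_pos: [0.5529, -0.0027, 0.0137]
ee_rot: [-0.099, 0.995, 0.0, 0.0]
ft_force: [-0.2, 0.8, 0.3]
grip_width: 0.0852
gripper_force: 0.0
time_s: 19.92
ee_pos: [0.5526, -0.0028, 0.2061]
ee_rot: [-0.099, 0.995, -0.0, 0.0]
ft_force: [0.1, 0.2, 0.4]
grip_width: 0.0852
gripper_force: 0.0
ee_pos: [0.3697, -0.0027, 0.2645]
scene fence u [37.3 47.3 55.2 71.5] v [-48.7  45.2]
  end -1 [-63.7 -62.6 -58.6 -58.1] z 29.5
  side -1 end -1 [-31.5 -30.8 -10.6 -10. ] 33
  side 1 end -1 [10.9 13.4 29.9 30.6] 27
  end 1 [-7.8 -5.8 41.9 47.9] z 29.5
  side -1 end 1 [-31.3 -30.2 -10.9 -10.1] 94
  side 1 end 1 [10.5 11.8 30.2 32. ] 84
side fence u [45.9 46.3 52.3 72.4] v [-46.5  48.1]
  end -1 [-64.2 -64.  -58.2 -58. ] z 29.1
  side -1 end -1 [-27.4 -27.  -11.3 -10.9] 39
  side 1 end -1 [10.2 11.6 32.6 33.1] 54
  end 1 [-7.8 -5.6 46.2 47.9] z 28.7
  side -1 end 1 [-30.4 -28.5 -10.7 -10.1] 98
  side 1 end 1 [10.2 11.3 32.8 34.5] 131
(array([550.6,  -2.3]), array([107.4,  63.6]), 11.6, 947, np.float64(0.0296))
(array([555.7,   6.9]), array([122. ,  79.2]), 12.1, 1267, np.float64(0.0288))
```

View pics/b4_scene.png

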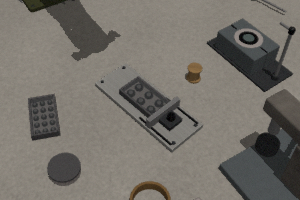

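The crop shows plate6 flat and square on the bed at (148,97), against the fence at (163,108). The spool, plate15 and dish are where they were. The plate's back end at u≈-64 puts its front at about 46, matching the fence face at 46–47.

```bash
python3 -c "
from plant import env
print(env.close_job())"
```

```text
the job is handed in; nothing more can be done
None
```

The job is handed in, result not shown: plate6 was held over the lens for over 2 s, slid until it met the fence (about 3 N, fence unmoved in the images), and left flat and square against it, released.

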